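# Start the self-tapping screw of the tape dispenser

## Task

The red tape dispenser still has to be fixed to its plywood board: take the orange T-headed self-tapping screw out of the blue rack, set it in the empty hole, ringed in white, in the dispenser's red foot, and start it there by pushing firmly while turning clockwise until it has cut at least three quarters of a turn of thread, then let go and leave it standing upright in the hole. The board lies on packing foam, so press firmly but not with more than about 25 N, which would crush the foam, leave the grey screws in the rack and do not disturb anything else.

Things in the scene. Friction and masses are not known exactly. Their poses are not given: they have to be found in the camera images.
- screw: Loose orange-headed T screw (about 90 g), standing upright in one of the rack's three holes (which one varies). Origin at its tip, z up to the head. Steel shank 8 mm diameter with a rounded tip, from z = 0 to 40 mm; the orange bar head is 34 mm along its x, 11 mm along its y, from z = 40 to 64 mm: pinch it across y. No pose is given while it is held.
- screw_tip (a point): The tip of the orange screw (its lowest point, same as the screw's origin).
- grey_a_tip (a point): Tip of one grey-headed screw of the same shape and size as the orange one, standing in the rack; to be left alone.
- grey_b_tip (a point): Tip of the other grey-headed screw, same shape and size; to be left alone.
- rack: Blue fixed block, 50 (x) by 220 (y) by 34 mm high, origin at the centre of its underside. Three holes 9.6 mm wide, 26 mm deep, on its centre line at y = -75, 0 and 75 mm; a screw in it stands with its tip 8 mm above the table and its bar head 48 to 72 mm above the table.
- hole (a point): Centre of the mouth of the empty hole (9.6 mm wide, inside a painted white ring 24 mm wide) in the red foot plate's top, z up, about 52 mm above the table. The screw drops in freely until its tip meets the wood to be cut, 14 to 26 mm below the mouth: this depth differs each time and cannot be seen. Nothing within 80 mm stands higher than the mouth.
- board: Plywood board 150 (x) by 240 (y) by 30 mm, origin centre of its underside, carrying the 6 mm red foot plate and, from y = 13 to 77 mm, the dispenser (top 105 mm above the origin). The hole is at x = 0, y = -75, z = 36 mm. It lies on foam and moves only straight down, 1 mm per 12 N, and springs back; more than 2.1 mm (about 25 N) is too much.
- bite (a joint): Angle (rad) of thread cut so far, 0 at the start. Grows only while the screw turns clockwise seen from above, pushed down with more than about 8 to 13 N (differs each time); with less it spins without biting, and pushing without turning does nothing. 17 to 19 N is right, though it may still slip a little. The screw sinks 2 mm per turn cut; turning moment about 0.03 N m. Turning back undoes it.
- carton_a: Loose white and blue carton 100 x 190 x 95 mm, a bystander; origin centre of its underside.
- carton_b: Loose white and blue carton of the same size, a bystander; origin centre of its underside.
- tape_roll: Loose green tape roll lying flat, 68 mm diameter, 22 mm high, a bystander; origin centre of its underside.
- scissors: Loose red-handled scissors lying flat, 170 mm long, a bystander.

How it is judged:
By the outcome, as a careful person would: the job done as asked, in the order asked, and still so for the second after the job is handed in, with the robot touching nothing.
It also fails if it takes over 72 s, if anything falls off the work surface, if the arm or the gripper's body presses on something with over 40 N, if the wrist force passes 120 N, or if a joint passes its speed limit or range.

## Robot

A 6-joint arm with a two-finger parallel gripper is mounted at the origin on the work surface. World frame = base frame: x ahead of the robot, y to its left, z up, the work surface at z = 0. Lengths are in m, angles in degrees, forces in N, time in s.
With the tool pointing down it reaches from about 0.35 to 0.775 m from the base axis. Payload 7.3 kg.
Tool frame: the origin (TCP) lies at the very end of the fingers, on their centre line; the grasp point (between the pads) lies 19 mm behind it; z points along the fingers, y is the line along which they close (so a half turn about z gives the same grasp; the last joint's range is limited). The gripper opens to 92 mm and grips with 3 to 60 N. Pads are 19 mm wide; open, the fingers measure 130 mm over their backs; the gripper's body (75 mm by 190 mm) begins 47 mm behind the grasp point.
Start: joints at [56.436, 19.595, 87.324, -0, 73.075, -8.365], TCP at [0.224, 0.475, 0.196] pointing down, gripper open.
Joint ranges: [-145.02, 145.02], [-44.19, 115.74], [2.07, 154.8], [-57.11, 237.11], [16.16, 152.29], [-177.93, 177.93]. Speed limits (degrees/s): [147.25, 147.25, 180, 180, 180, 180].

## Interface

Orientations are given as [roll, pitch, yaw] about the fixed x, y, z axes, in that order (R = Rz(yaw) Ry(pitch) Rx(roll)).
In Python, from workcell import observe, snapshot, job_done gives the robot as it stands.
- The arm moves only by the tool arm_command, never from a script. Its argument "moves" is a list that holds one entry, the list of rows, each a list of 7 numbers: the turn, a rotation vector about the world's x, y, z in rad, then the shift along the world's x, y, z in cm, then the closure, from 0 (fully open) to 1 (shut). In form: [[[ax, ay, az, x, y, z, fingers], ...]]. A call has 1 to 8 rows; each row shifts and turns the commanded pose from where the row before left it; what a row does not reach is not made up. A row lasts 1/10 s, in which the tool goes at most 50 mm and 8.59 degrees, less where a joint would pass 70% of its speed; a pose out of reach is approached as far as the arm can. A call is refused whole if a number of a shift passes 5 or a number of a turn 0.15, either way. A call with a gripper value outside its range is refused whole. The fingers move at their own pace and stop on an object; "squeeze" is the grip in N (left out, the last holds). Time passes only in rows, so rows that do not move let the fingers close. It gives the time, the measured TCP pose, the force, the opening and the grip force at its end, in the units of the state.
- observe(): the state, without advancing time (a new reading comes with each control period).
- snapshot(name): name is "scene" or "top"; returns a dict with "pixels" (400x640x3 uint8, red, green, blue), "z_map" (400x640 float32, m along the optical axis (not along the pixel's ray), 0 where there is no reading), "mtx" (3x3 intrinsics, pixels), "k1" (the pictures are not rectified: a ray, as slopes to the right and down, at radius r is drawn at 1 + k1 r^2 times it, then the intrinsics apply), "xyz" and "rotation" of the camera in the world. Camera axes: x right, y down, z forward; pixel columns grow to the right and rows downward; lengths in m; the calibration is good to about 2 mm. A picture is of the moment at which its call begins.
- job_done(): hands the job in; it is judged then, once.
The state is a dict: "t": time; "q": joint angles; "qd": joint speeds; "effort": joint torques, N m; "tcp_pos": TCP position; "eef_rot": TCP orientation; "wrist_force": force on the tool from outside, world axes, zero at the start; "moment": the same for the moment, N m; "gripper_width": opening from 0.0 (shut) to 1.0 (fully open); "grasp_force": force on a finger pad.
Only numpy, scipy, OpenCV 4.12 (cv2) and the standard library are available. Lean on these libraries where they do the work, as an engineer would, in place of code of your own. Each camera call takes 0.05 s, during which the arm holds its last target. There are 200 camera calls.

## Working session

There is one attempt and no reset: what is moved stays moved. The work goes in short steps, Python scripts to look and compute and a tool call to move; the robot and the scene stay as the last step left them, time stands still between calls to the robot, and variables do not carry over. Pictures are saved under pics/ and viewed, at most 10 in all, crops included, and the job is handed in when it is done.

Besides the shell and the picture viewer there is one more tool, called after ">>>" by a JSON object that holds its "method" and its "body". arm_command: Moves the arm, as the interface text tells. Its arguments: {"type":"object","properties":{"moves":{"type":"array","items":{"type":"array","items":{"type":"array","items":{"type":"number"}}}},"squeeze":{"type":"number"}},"required":["moves"]}

```bash
mkdir -p pics
cat > h.py <<'E'
import numpy as np, cv2
from workcell import observe, snapshot, job_done
def snap(n,f=None):
    s=snapshot(n)
    if f: cv2.imwrite('pics/'+f,cv2.cvtColor(s['pixels'],cv2.COLOR_RGB2BGR))
    return s
def rays(s,uv):
    d=np.array([s['k1'],0,0,0,0],float)
    p=cv2.undistortPoints(np.array(uv,float).reshape(-1,1,2),np.array(s['mtx'],float),d).reshape(-1,2)
    R=np.array(s['rotation'],float)
    return np.c_[p,np.ones(len(p))]@R.T
def plane(s,uv,z):
    r=rays(s,uv); c=np.array(s['xyz'],float)
    return c+r*((z-c[2])/r[:,2])[:,None]
def cloud(s):
    v,u=np.mgrid[:400,:640]
    r=rays(s,np.c_[u.ravel(),v.ravel()])
    return (np.array(s['xyz'])+r*s['z_map'].ravel()[:,None]).reshape(400,640,3)
E
python3 - <<'E'
from h import *
for n in('scene','top'):
    s=snap(n,n+'0.png'); print(n,s['xyz'],np.round(s['rotation'],3).tolist(),s['k1'],np.array(s['mtx']).tolist())
print(observe())
E
```

```text
scene [1.22735724 0.28252156 0.75966522] [-135.042, 0.195, 115.412] -0.09430086822046296 [[391.17619458322514, 0.0, 314.0036786571366], [0.0, 391.17619458322514, 203.57013939477878], [0.0, 0.0, 1.0]]
top [ 0.46747428 -0.03646182  1.29471929] [-173.992, 0.703, -90.089] -0.13331698908081754 [[473.54863011705487, 0.0, 318.3194787812409], [0.0, 473.54863011705487, 198.60662552078708], [0.0, 0.0, 1.0]]
{'t': 0.1, 'q': array([ 5.64351157e+01,  1.96314805e+01,  8.73722259e+01,  8.06272679e-04,
        7.30733406e+01, -8.36464011e+00]), 'qd': array([-0.09691525, -0.1895111 , -0.08061415, -0.01727619,  0.04132893,
       -0.04259878]), 'effort': array([ 1.68677190e-03, -4.32008529e+01, -2.44692868e+01,  7.18220067e-02,
        5.27566276e-02, -5.88615740e-05]), 'tcp_pos': array([0.22328404, 0.47471052, 0.19572036]), 'eef_rot': array([-1.79923885e+02, -1.19710300e-02,  1.54799513e+02]), 'wrist_force': array([-0.54270014,  1.0418853 ,  0.12590332]), 'moment': array([-0.04289092, -0.01792628,  0.02923999]), 'grasp_force': 0.0, 'gripper_width': 1.000276657579466}
```

View pics/top0.png

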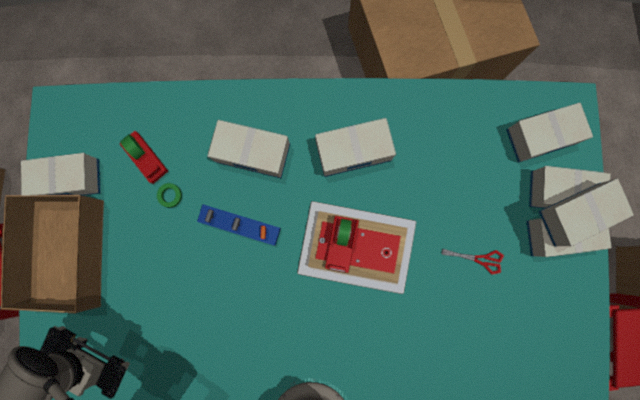

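View pics/scene0.png

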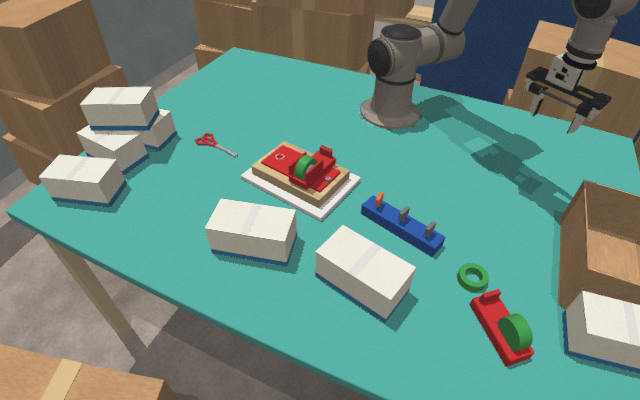

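The top view shows the orange head at about (263,231), the grey heads at (210,215) and (236,224), and the ringed hole at about (387,253). The rotation is given as Euler angles, so I'll fix the helper for that and measure.

```bash
sed -i 's/R=np.array(s\[.rotation.\],float)/R=Rot.from_euler("xyz",s["rotation"],degrees=True).as_matrix()/; 1a from scipy.spatial.transform import Rotation as Rot' h.py
cat >> h.py <<'E'
def mask(s,lo,hi,box):
    m=cv2.inRange(cv2.cvtColor(s['pixels'],cv2.COLOR_RGB2HSV),lo,hi); b=np.zeros_like(m); x0,y0,x1,y1=box; b[y0:y1,x0:x1]=m[y0:y1,x0:x1]; return b
def cen(m):
    v,u=np.nonzero(m); return np.array([u.mean(),v.mean()])
E
python3 - <<'E'
from h import *
t=snapshot('top'); s=snapshot('scene')
def pts(m): return np.argwhere(m)[:,::-1]
mb=mask(t,(105,120,40),(125,255,255),(185,195,295,255))
r=cv2.minAreaRect(pts(mb).astype(np.float32)); print('rack',r)
P=plane(t,cv2.boxPoints(r),.034); print(P.round(4), P.mean(0))
e=[np.linalg.norm(P[i]-P[(i+1)%4]) for i in range(2)]; print(e)
i=int(e[1]>e[0]); d=P[i+1]-P[i]; print('rack long axis yaw',np.degrees(np.arctan2(d[1],d[0])))
mo=mask(t,(5,130,100),(18,255,255),(245,215,285,250)); print(mo.sum()/255,cen(mo))
print('orange top',plane(t,[cen(mo)],.072))
q=pts(mo).astype(np.float32); Q=plane(t,q,.072)[:,:2]; w,v=np.linalg.eigh(np.cov(Q.T)); print(w**.5,np.degrees(np.arctan2(v[1],v[0])))
ms=mask(s,(5,130,100),(18,255,255),(360,180,400,215)); print('scene',ms.sum()/255,cen(ms),plane(s,[cen(ms)],.062))
mw=mask(t,(0,0,130),(180,110,255),(374,242,399,265)); print('ring',mw.sum()/255,cen(mw),plane(t,[cen(mw)],.052))
C=cloud(t); print('z hole',C[250:257,384:391,2].mean(), 'rack',np.median(C[mb>0][:,2]),'or',C[mo>0][:,2].max())
mr=mask(t,(0,130,60),(5,255,255),(300,200,420,290)); rr=cv2.minAreaRect(pts(mr).astype(np.float32)); print('red',rr)
B=plane(t,cv2.boxPoints(rr),.052);print(B.round(4))
a=[]
for im,(x0,y0,x1,y1),k in((t['pixels'],(190,195,290,255),6),(t['pixels'],(300,195,425,300),6),(s['pixels'],(345,175,460,260),5)):
    a.append(cv2.resize(im[y0:y1,x0:x1],None,fx=k,fy=k)[:,:,::-1])
H=np.zeros((1000,1400,3),np.uint8)
H[:a[0].shape[0],:a[0].shape[1]]=a[0]; H[:a[1].shape[0],610:610+a[1].shape[1]]=a[1]; H[370:370+a[2].shape[0],:a[2].shape[1]]=a[2]
cv2.imwrite('pics/c1.png',cv2.resize(H[:820,:1370],(800,480)))
E
```

```text
rack ((238.45404052734375, 224.52430725097656), (81.1677017211914, 18.08628273010254), 17.10272979736328)
[[0.5398 0.3061 0.034 ]
 [0.5866 0.2925 0.034 ]
 [0.5222 0.0814 0.034 ]
 [0.4762 0.0953 0.034 ]] [0.53118222 0.19381538 0.034     ]
[np.float64(0.048735266082230444), np.float64(0.22075937043640934)]
rack long axis yaw -106.95914568973693
49.0 [262.59183673 231.75510204]
orange top [[0.51035721 0.12268446 0.072     ]]
[0.00299883 0.00899885] [ -89.99549287 -179.99549287]
scene 62.0 [378.91935484 198.48387097] [[0.51175466 0.1237875  0.062     ]]
ring 57.0 [389.40350877 254.89473684] [[ 0.4498067  -0.20704331  0.052     ]]
z hole 0.049615723424356634 rack 0.034486679553159205 or 1.2947192911389018
red ((357.8150939941406, 246.8457489013672), (79.85009002685547, 53.84151077270508), 10.784297943115234)
[[ 0.4221 -0.0087  0.052 ]
 [ 0.5604 -0.0353  0.052 ]
 [ 0.5203 -0.2415  0.052 ]
 [ 0.3825 -0.2131  0.052 ]]
```

View pics/c1.png

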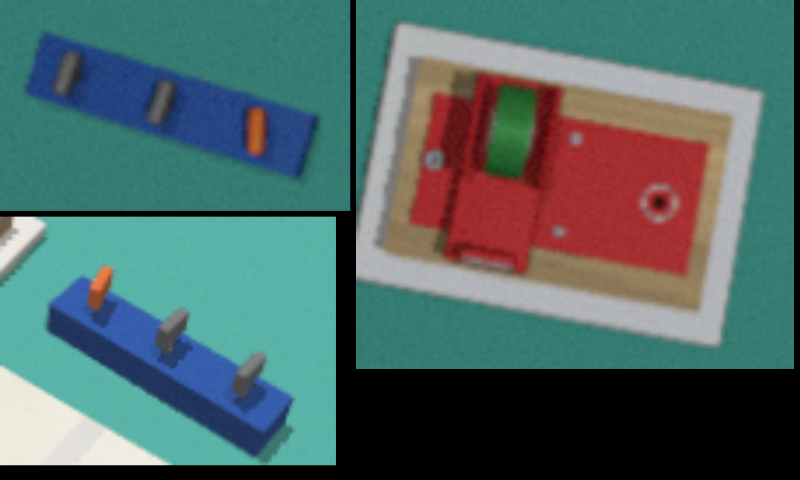

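The orange head is at about (.510,.1225), which agrees with the rack's geometry and with both views. The bar lies along world x. I'll move above it and refit the ring.

>>> {"method": "arm_command", "body": {"moves": [[[0, 0, 0.055, 2.9, -3.5, 0, 0.6], [0, 0, 0.055, 2.9, -3.5, 0, 0.6], [0, 0, 0.055, 2.9, -3.5, 0, 0.6], [0, 0, 0.055, 2.9, -3.5, 0, 0.6], [0, 0, 0.055, 2.9, -3.5, 0, 0.6], [0, 0, 0.055, 2.9, -3.5, 0, 0.6], [0, 0, 0.055, 2.9, -3.5, 0, 0.6], [0, 0, 0.055, 2.9, -3.5, 0, 0.6]]], "squeeze": 40}}

```text
t: 1.0
tcp_pos: [0.4564, 0.1934, 0.1963]
eef_rot: [180.0, 0.0, -179.9]
wrist_force: [0.2, 1.1, -0.4]
gripper_width: 0.412
grasp_force: 0.0
```

>>> {"method": "arm_command", "body": {"moves": [[[0, 0, 0, 2.7, -3.6, -2, 0.6], [0, 0, 0, 2.7, -3.6, -2, 0.6], [0, 0, 0, 0, 0, 0, 0.6], [0, 0, 0, 0, 0, 0, 0.6]]]}}

```text
t: 1.4
tcp_pos: [0.5093, 0.1223, 0.1556]
eef_rot: [180.0, -0.1, 179.9]
wrist_force: [-0.3, 1.4, 0.4]
gripper_width: 0.398
grasp_force: 0.0
```

Run:
```python
from h import *
t=snap('top'); s=snap('scene'); o=observe(); print(o['tcp_pos'],o['eef_rot'],o['q'],o['gripper_width'],o['wrist_force'])
# ring: low saturation pixels in tight box, weighted
for c,box in((t,(379,245,395,261)),(s,(268,147,294,166))):
    x0,y0,x1,y1=box; P=c['pixels'][y0:y1,x0:x1].astype(int)
    w=np.clip(P[:,:,1]-65,0,None)  # green channel: ring is bright
    v,u=np.mgrid[y0:y1,x0:x1]
    print(P[:,:,1].tolist() if c is s else '')
    C=[(w*u).sum()/w.sum(),(w*v).sum()/w.sum()]; print(C,plane(c,[C],.052))
cv2.imwrite('pics/c2.png',cv2.resize(np.hstack([t['pixels'][200:280,220:300],s['pixels'][130:210,250:330],s['pixels'][130:210,340:420]])[:,:,::-1],None,fx=3.3,fy=3.3))
```

```text
[0.5091331  0.1238714  0.15670143] [ 1.79972727e+02  6.23309118e-03 -1.79954733e+02] [ 5.27249521e+00  2.15140322e+01  9.10587089e+01  2.88000503e-02
  6.74185695e+01 -8.47838307e+01] 0.396853532363198 [ 0.36521299  0.3249412  -0.38891562]

[np.float64(386.1093990755008), np.float64(252.39483821263482)] [[ 0.45637508 -0.1984757   0.052     ]]
[[183, 182, 186, 186, 185, 184, 186, 180, 180, 180, 163, 114, 71, 57, 59, 59, 55, 59, 75, 99, 121, 147, 175, 186, 188, 183], [185, 186, 185, 187, 185, 187, 181, 178, 179, 162, 112, 72, 59, 59, 57, 58, 62, 56, 59, 55, 65, 83, 101, 138, 173, 188], [186, 185, 186, 187, 189, 192, 190, 169, 122, 95, 65, 58, 56, 58, 60, 60, 56, 58, 57, 55, 58, 56, 60, 75, 99, 136], [185, 184, 184, 196, 201, 198, 180, 119, 69, 58, 58, 58, 59, 59, 58, 57, 57, 56, 60, 60, 55, 57, 58, 59, 59, 73], [185, 188, 196, 201, 205, 183, 126, 70, 55, 59, 57, 58, 58, 59, 56, 60, 59, 56, 57, 56, 59, 57, 59, 59, 57, 54], [194, 201, 204, 193, 153, 101, 69, 57, 58, 57, 58, 58, 56, 59, 56, 57, 52, 60, 56, 56, 59, 56, 56, 58, 58, 58], [206, 208, 188, 131, 78, 58, 60, 56, 57, 56, 69, 82, 8
[... 759 characters left out ...]
, 62, 64, 63, 61, 58, 55, 59, 58, 55, 59, 57, 55, 58, 58, 56, 56], [59, 58, 58, 57, 56, 59, 54, 56, 57, 58, 60, 58, 58, 58, 56, 61, 60, 57, 58, 56, 58, 59, 60, 59, 56, 55], [56, 56, 58, 59, 57, 59, 55, 57, 58, 57, 58, 56, 56, 57, 56, 56, 59, 58, 61, 57, 57, 58, 55, 56, 59, 54], [59, 59, 61, 58, 57, 55, 58, 58, 58, 58, 61, 60, 59, 55, 59, 57, 59, 56, 60, 56, 56, 56, 56, 59, 53, 44], [54, 55, 59, 58, 59, 56, 57, 57, 60, 58, 57, 56, 61, 59, 61, 60, 56, 58, 56, 60, 55, 55, 56, 51, 44, 29], [49, 54, 60, 58, 59, 59, 56, 56, 57, 57, 59, 54, 61, 56, 60, 56, 59, 55, 58, 55, 52, 51, 47, 31, 31, 36]]
[np.float64(275.2000199322304), np.float64(150.71556707195535)] [[ 0.43904014 -0.22208601  0.052     ]]
```

View pics/c2.png

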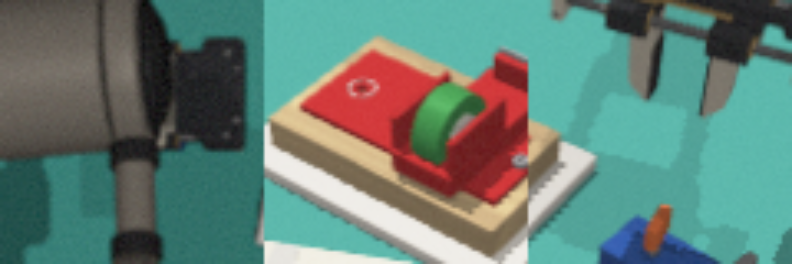

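Above the screw as intended; now descending and gripping.

>>> {"method": "arm_command", "body": {"moves": [[[0, 0, 0, 0, 0, -4, 0.6], [0, 0, 0, 0, 0, -4, 0.6], [0, 0, 0, 0, 0, -2.9, 0.6], [0, 0, 0, 0, 0, 0, 0.6], [0, 0, 0, 0, 0, 0, 1], [0, 0, 0, 0, 0, 0, 1], [0, 0, 0, 0, 0, 0, 1], [0, 0, 0, 0, 0, 0, 1]]], "squeeze": 40}}

```text
t: 2.3
tcp_pos: [0.5103, 0.1233, 0.0487]
eef_rot: [180.0, 0.1, -180.0]
wrist_force: [-0.7, -0.2, -0.3]
gripper_width: 0.102
grasp_force: 0.0
```

Run:
```python
from h import *
s=snap('scene'); o=observe(); print(o['tcp_pos'],o['eef_rot'],o['gripper_width'],o['grasp_force'],o['wrist_force'],o['moment'])
x0,y0,x1,y1=274,153,287,160
P=s['pixels'][y0:y1,x0:x1].astype(int); w=np.clip(P[:,:,1]-65,0,None); v,u=np.mgrid[y0:y1,x0:x1]
C=[(w*u).sum()/w.sum(),(w*v).sum()/w.sum()]; print(C,plane(s,[C],.052))
m=((P[:,:,1]>75)*255).astype(np.uint8); c=np.argwhere(m)[:,::-1]+[x0,y0]; e=cv2.fitEllipse(cv2.convexHull(c.astype(np.int32))); print(e,plane(s,[e[0]],.052))
```

```text
[0.51008658 0.1231635  0.04837315] [ 1.79986341e+02  1.09302546e-01 -1.79984587e+02] 0.058313351968852636 0.0 [ 0.33623787 -0.59885381 -0.09467174] [0.01948393 0.02114042 0.00309959]
[np.float64(279.365005192108), np.float64(156.17030114226375)] [[ 0.45667474 -0.19814849  0.052     ]]
((279.3223571777344, 156.33349609375), (6.690492630004883, 9.779898643493652), 84.8791732788086) [[ 0.45739956 -0.19788773  0.052     ]]
```

The opening of 5 mm is less than the 11 mm head, so I'll look.

Run:
```python
from h import *
s=snap('scene'); t=snap('top'); o=observe(); print(o['t'],o['gripper_width'],o['grasp_force'])
cv2.imwrite('pics/c3.png',np.hstack([cv2.resize(s['pixels'][150:250,340:440],None,fx=4,fy=4),cv2.resize(t['pixels'][195:255,210:270],(400,400))])[:,:,::-1])
```

```text
2.45 0.00885479014618753 0.0
```

View pics/c3.png

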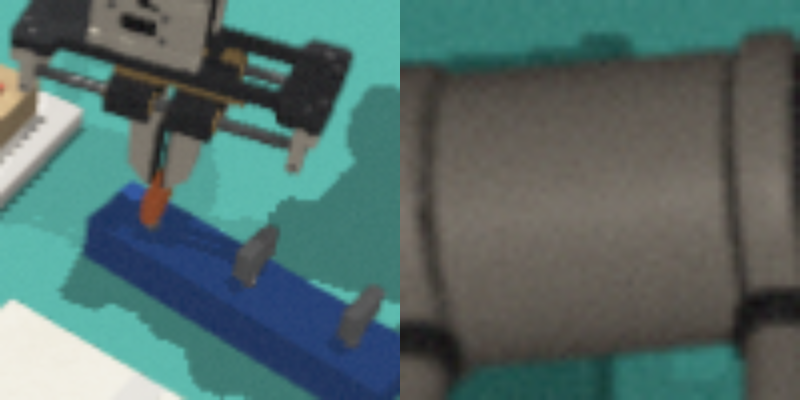

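The fingers closed beside the head, on its far (-x) side, and the screw still stands. I'll check where the fingertips really are, using depth.

Run:
```python
from h import *
s=snap('scene'); C=cloud(s)
print(plane(s,[[381,194.5]],.048))
print(s['z_map'].max(),(s['z_map']==0).mean())
for v in range(182,212,2): print(v,[ '%s %3d'%(C[v,u].round(3).tolist(),s['pixels'][v,u,0]) for u in (374,377,380,383,386)])
```

```text
[[0.48069879 0.12073689 0.048     ]]
3.4342425 0.004046875
182 ['[0.522, 0.108, 0.121] 126', '[0.521, 0.115, 0.123] 123', '[0.519, 0.122, 0.123]  52', '[0.549, 0.135, 0.153]  32', '[0.549, 0.142, 0.156]  32']
184 ['[1.227, 0.283, 0.76] 125', '[0.52, 0.115, 0.115] 125', '[0.516, 0.122, 0.115]  36', '[0.521, 0.13, 0.122] 122', '[0.522, 0.138, 0.125] 102']
186 ['[0.52, 0.109, 0.106] 123', '[0.523, 0.117, 0.112] 126', '[0.519, 0.123, 0.111]  31', '[0.522, 0.131, 0.117] 124', '[0.52, 0.138, 0.118] 126']
188 ['[0.523, 0.11, 0.103] 126', '[0.523, 0.117, 0.105] 124', '[0.518, 0.124, 0.104]  47', '[0.522, 0.132, 0.11] 124', '[0.52, 0.139, 0.112] 124']
190 ['[0.521, 0.11, 0.094] 124', '[0.522, 0.118, 0.098] 125', '[0.519, 0.125, 0.098]  65', '[0.522, 0.133, 0.104] 125', '[0.523, 0.14, 0.108] 136']
192 ['[0.523, 0.111, 0.089] 117', '[0.521, 0.119, 0.091] 124', '[0.522, 0.126, 0.095]  87', '[0.522, 0.134, 0.097] 123', '[0.519, 0.14, 0.097] 117']
194 ['[0.439, 0.092, 0.002]  84', '[0.52, 0.119, 0.083] 113', '[0.523, 0.127, 0.089] 108', '[0.522, 0.134, 0.091] 125', '[0.422, 0.122, -0.0]  93']
196 
[... 489 characters left out ...]
 0.124, 0.063] 136', '[0.511, 0.128, 0.05] 113', '[0.492, 0.132, 0.035]  36', '[0.454, 0.132, 0.001]  67']
204 ['[0.511, 0.113, 0.037]  46', '[0.527, 0.124, 0.056] 137', '[0.499, 0.126, 0.032]  55', '[0.5, 0.134, 0.036]  30', '[0.496, 0.141, 0.035]  36']
206 ['[0.516, 0.115, 0.035]  29', '[0.513, 0.122, 0.035]  95', '[0.51, 0.129, 0.036]  44', '[0.507, 0.136, 0.035]  34', '[0.504, 0.144, 0.036]  30']
208 ['[0.521, 0.117, 0.032]  27', '[0.52, 0.125, 0.036]  39', '[0.518, 0.132, 0.036]  35', '[0.512, 0.138, 0.034]  35', '[0.509, 0.146, 0.034]  35']
210 ['[0.53, 0.12, 0.035]  40', '[0.525, 0.126, 0.033]  39', '[0.522, 0.134, 0.033]  34', '[0.521, 0.141, 0.035]  33', '[0.518, 0.148, 0.036]  34']
```

Run:
```python
from h import *
s=snap('scene'); o=observe(); print(o['t'],o['q'],o['tcp_pos'],o['gripper_width'],o['wrist_force'],o['effort'])
for z in (.196,.23):
    P=plane(s,[[535,118],[573,131]],z); print(P,P.mean(0),np.linalg.norm(P[0]-P[1]))
im=cv2.imread('pics/scene0.png')
cv2.imwrite('pics/c4.png',np.hstack([cv2.resize(im[60:140,510:620],None,fx=3.6,fy=3.6),cv2.resize(s['pixels'][140:220,330:440,::-1],None,fx=3.6,fy=3.6)]))
```

```text
2.55 [ 5.18738164e+00  2.91580216e+01  9.85429572e+01  7.68126605e-03
  5.22812193e+01 -8.48184522e+01] [0.50961176 0.12301645 0.04754079] 0.006261495181747791 [ 0.40876008 -0.43918923 -0.27713705] [ 2.60477961e-02 -4.62146902e+01 -1.90134537e+01 -2.16640258e-02
  8.43826868e-02  2.15747923e-04]
[[0.16531283 0.44287182 0.196     ]
 [0.18201632 0.54346302 0.196     ]] [0.17366458 0.49316742 0.196     ] 0.10196860882352086
[[0.22937481 0.43319957 0.23      ]
 [0.24507076 0.52772317 0.23      ]] [0.23722279 0.48046137 0.23      ] 0.09581791404649657
```

View pics/c4.png

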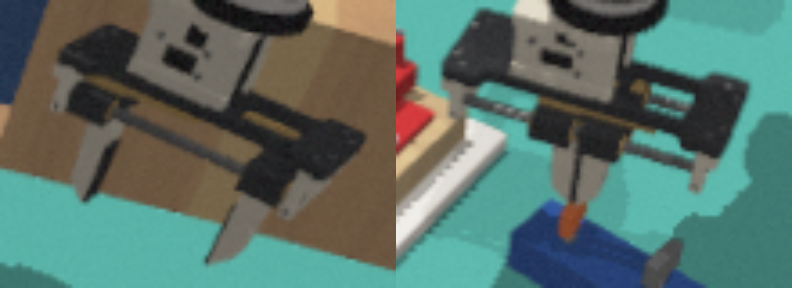

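Both pictures put the real fingertips about 31 mm higher than the reported TCP. Depth now reads the tip at z≈.079 against .048 reported, and the start view gave about .228 against .196. So the fingers closed above the head and touched nothing. I'll open, descend about 31 mm more and check by force and image.

>>> {"method": "arm_command", "body": {"moves": [[[0, 0, 0, 0, 0, 0, 0.6], [0, 0, 0, 0, 0, 0, 0.6], [0, 0, 0, 0, 0, 0, 0.6], [0, 0, 0, 0, 0, 0, 0.6], [0, 0, 0, 0, 0, -1.5, 0.6], [0, 0, 0, 0, 0, -1, 0.6], [0, 0, 0, 0, 0, -0.5, 0.6], [0, 0, 0, 0, 0, 0, 0.6]]]}}

```text
t: 3.35
tcp_pos: [0.5089, 0.123, 0.0165]
eef_rot: [-180.0, -0.1, -180.0]
wrist_force: [-0.8, -0.4, -0.1]
gripper_width: 0.4
grasp_force: 0.0
```

```bash
cat >> h.py <<'E'
def tips(s,u0,u1,v0,v1,x0=.495,x1=.53):
    C=cloud(s)[v0:v1,u0:u1]; P=s['pixels'][v0:v1,u0:u1].astype(int)
    g=(P.max(2)-P.min(2)<25)&(C[...,0]>x0)&(C[...,0]<x1)&(C[...,2]>.037)&(C[...,2]<.3)
    return C[g]
E
python3 - <<'E'
from h import *
s=snap('scene'); o=observe(); print(o['t'],o['tcp_pos'],o['gripper_width'],o['wrist_force'])
c=tips(s,355,405,180,215); 
for a in (c[c[:,1]<.123],c[c[:,1]>.123]): 
    if len(a): print(len(a),'low z',np.sort(a[:,2])[:6].round(3),'x',np.median(a[:,0]).round(4),'y',a[:,1].min().round(4),a[:,1].max().round(4))
cv2.imwrite('pics/c5.png',cv2.resize(s['pixels'][160:230,340:430,::-1],None,fx=6,fy=6))
E
```

```text
3.4 [0.50934389 0.12306299 0.01707969] 0.40063769887247 [ 0.83940495  0.58348335 -0.12486417]
116 low z [0.048 0.049 0.049 0.049 0.051 0.052] x 0.5205 y 0.0883 0.1183
104 low z [0.038 0.047 0.051 0.051 0.054 0.055] x 0.5209 y 0.1264 0.193
```

View pics/c5.png

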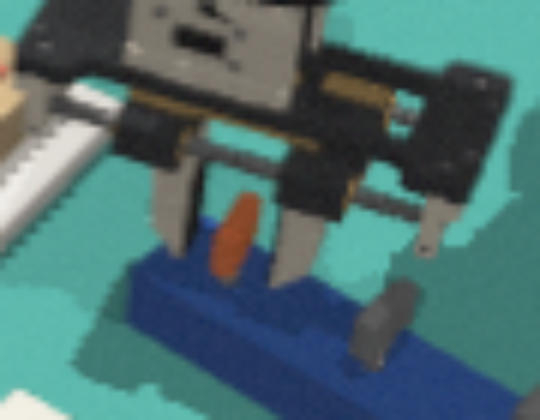

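The fingers now straddle the head, with the tips at z≈.048. Closing.

>>> {"method": "arm_command", "body": {"moves": [[[0, 0, 0, 0, 0, 0, 1], [0, 0, 0, 0, 0, 0, 1], [0, 0, 0, 0, 0, 0, 1], [0, 0, 0, 0, 0, 0, 1], [0, 0, 0, 0, 0, 0, 1], [0, 0, 0, 0, 0, 0, 1]]], "squeeze": 45}}

```text
t: 4.0
tcp_pos: [0.5098, 0.1231, 0.0175]
eef_rot: [180.0, 0.0, -180.0]
wrist_force: [0.0, 1.3, 0.2]
gripper_width: 0.116
grasp_force: 45.0
```

Gripped at 10.7 mm opening and 45 N. Lifting and carrying to above the hole, turning +48° on the way so that there is room for a long clockwise turn.

>>> {"method": "arm_command", "body": {"moves": [[[0, 0, 0, 0, 0, 2, 1], [0, 0, 0, 0, 0, 4, 1], [0, 0, 0, 0, 0, 4, 1], [0, 0, 0, 0, 0, 4, 1], [0, 0, 0, 0, 0, 0, 1]]]}}

```text
t: 4.5
tcp_pos: [0.5126, 0.1234, 0.1627]
eef_rot: [179.9, 0.6, -180.0]
wrist_force: [-0.1, 0.4, -1.4]
gripper_width: 0.119
grasp_force: 45.0
```

>>> {"method": "arm_command", "body": {"moves": [[[0, 0, 0.105, -0.7, -4, 0, 1], [0, 0, 0.105, -0.7, -4, 0, 1], [0, 0, 0.105, -0.7, -4, 0, 1], [0, 0, 0.105, -0.7, -4, 0, 1], [0, 0, 0.105, -0.7, -4, 0, 1], [0, 0, 0.105, -0.7, -4, 0, 1], [0, 0, 0.105, -0.7, -4, 0, 1], [0, 0, 0.105, -0.5, -4.1, 0, 1]]]}}

```text
t: 5.3
tcp_pos: [0.4543, -0.1991, 0.1564]
eef_rot: [179.9, -0.0, -131.6]
wrist_force: [0.8, 0.2, -0.3]
gripper_width: 0.115
grasp_force: 45.0
```

>>> {"method": "arm_command", "body": {"moves": [[[0, 0, 0, 0, 0, -3, 1], [0, 0, 0, 0, 0, -2, 1], [0, 0, 0, 0, 0, -1, 1], [0, 0, 0, 0, 0, 0, 1], [0, 0, 0, 0, 0, 0, 1]]]}}

```text
t: 5.8
tcp_pos: [0.4559, -0.1978, 0.0977]
eef_rot: [-180.0, 0.0, -131.8]
wrist_force: [0.4, -0.2, -0.7]
gripper_width: 0.116
grasp_force: 45.0
```

Run:
```python
from h import *
s=snap('scene'); t=snap('top'); o=observe(); print(o['t'],o['tcp_pos'],o['eef_rot'],o['q'],o['gripper_width'],o['grasp_force'],o['wrist_force'],o['moment'])
cv2.imwrite('pics/c6.png',np.hstack([cv2.resize(s['pixels'][100:180,240:320],(400,400)),cv2.resize(t['pixels'][210:290,340:420],(400,400))])[:,:,::-1])
```

```text
5.9 [ 0.45625382 -0.19804505  0.09829513] [-1.79895277e+02  1.82627720e-02 -1.31825287e+02] [-3.23004400e+01  2.27244421e+01  9.97470751e+01  8.09140033e-04
  5.74221811e+01 -1.70475571e+02] 0.11820204712171489 44.998841285705566 [-0.57563204 -0.56300609  0.10481455] [0.09573236 0.04009315 0.01327615]
```

View pics/c6.png

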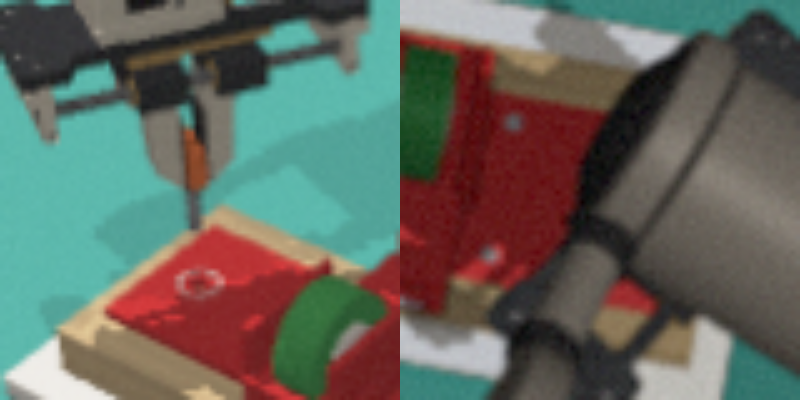

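The held screw is upright, with its tip at scene pixel ≈(279.2,145.8) and the ring at (279.4,156.2). Computing the tip offset.

Run:
```python
from h import *
s=snap('scene'); P=s['pixels'].astype(int); C=cloud(s)
print(P[134:149,274:285].min(2)); 
for v in range(138,147): print(v,C[v,278:281].round(4).tolist())
print(plane(s,[[279.2,145.8],[279.2,145.3],[279.2,146.3]],.088))
m=tips(s,265,292,110,140,.42,.52); print(np.median(m,0), np.sort(m[:,2])[:5])
```

```text
[[109 110  91  33  43  41  40  62  96 117 104]
 [106 110  91  38  40  44  39  65 100 101  87]
 [112 116  96  49  44  40  47  95  90  86  82]
 [ 97 104 101  69  49  62 104  91  83  83  84]
 [ 85  86  86  86  80  97  83  84  83  83  85]
 [ 81  81  78  80  86  77  74  82  81  85  86]
 [ 79  83  82  79  79  71  77  82  82  87 100]
 [ 83  83  82  80  86  85  81  84 102 134 126]
 [ 81  83  80  77  85  76  77 103 141 131 122]
 [ 83  81  81  80  83  81 119 133 130 131 126]
 [ 83  83  87  84  82  88 108 128 122 119 127]
 [ 85  82  83  80  78  85 100 113  80  80  99]
 [ 82  91 131 123 107  92  78  73  55  53  66]
 [ 99 136 127 119 111  81  56  50  52  51  52]
 [132 125 121 113  85  58  54  52  52  54  52]]
138 [[0.4593, -0.1961, 0.1188], [1.2274, 0.2825, 0.7597], [0.3142, -0.2788, 0.0001]]
139 [[0.4612, -0.1952, 0.1169], [0.4578, -0.194, 0.1151], [0.3214, -0.2747, 0.0019]]
140 [[0.4589, -0.1969, 0.1115], [0.4548, -0.1962, 0.1091], [0.323, -0.274, -0.0008]]
141 [[0.4599, -0.1966, 0.1088], [0.4595, -0.1935, 0.1095], [0.4537, -0.1938, 0.1056]]
142 [[0.4581, -0.198, 0.1037], [0.4582, -0.1946, 0.1048], [0.4539, -0.194, 0.1022]]
143 [[0.4602, -0.1969, 0.102], [0.4584, -0.1947, 0.1015], [0.4562, -0.1928, 0.1006]]
144 [[0.4613, -0.1965, 0.0994], [0.4601, -0.194, 0.0993], [0.4531, -0.1949, 0.0944]]
145 [[0.4587, -0.1984, 0.0935], [0.4574, -0.1959, 0.0935], [0.4543, -0.1945, 0.0918]]
146 [[0.4598, -0.198, 0.0908], [1.2274, 0.2825, 0.7597], [0.4556, -0.194, 0.0893]]
[[ 0.45421028 -0.19741024  0.088     ]
 [ 0.45212341 -0.19857208  0.088     ]
 [ 0.45629065 -0.19625206  0.088     ]]
[ 0.4715459  -0.18414738  0.19800059] [0.11507278 0.11613082 0.1169302  0.11881839 0.11986262]
```

The tip agrees with the hole to about 1.5 mm. Shifting slightly in x and descending to near the mouth, then in small checked steps.

>>> {"method": "arm_command", "body": {"moves": [[[0, 0, 0, 0.05, 0, -2, 1], [0, 0, 0, 0, 0, -1, 1], [0, 0, 0, 0, 0, -0.5, 1], [0, 0, 0, 0, 0, 0, 1], [0, 0, 0, 0, 0, -0.1, 1], [0, 0, 0, 0, 0, 0, 1]]]}}

```text
t: 6.55
tcp_pos: [0.4563, -0.1981, 0.0618]
eef_rot: [-180.0, 0.0, -131.9]
wrist_force: [0.4, -0.1, -0.8]
gripper_width: 0.115
grasp_force: 45.0
```

>>> {"method": "arm_command", "body": {"moves": [[[0, 0, 0, 0, 0, -0.1, 1], [0, 0, 0, 0, 0, 0, 1]]]}}

```text
t: 6.75
tcp_pos: [0.4561, -0.198, 0.0605]
eef_rot: [-180.0, 0.0, -131.9]
wrist_force: [0.1, 0.5, -1.5]
gripper_width: 0.118
grasp_force: 45.0
```

>>> {"method": "arm_command", "body": {"moves": [[[0, 0, 0, 0, 0, -0.1, 1], [0, 0, 0, 0, 0, 0, 1]]]}}

```text
t: 6.95
tcp_pos: [0.456, -0.1979, 0.0593]
eef_rot: [180.0, 0.0, -131.9]
wrist_force: [-0.2, 0.3, -1.2]
gripper_width: 0.12
grasp_force: 45.0
```

>>> {"method": "arm_command", "body": {"moves": [[[0, 0, 0, 0, 0, -0.1, 1], [0, 0, 0, 0, 0, 0, 1]]]}}

```text
t: 7.15
tcp_pos: [0.4559, -0.1979, 0.0582]
eef_rot: [180.0, -0.0, -131.9]
wrist_force: [-0.3, 0.0, -1.0]
gripper_width: 0.116
grasp_force: 45.0
```

>>> {"method": "arm_command", "body": {"moves": [[[0, 0, 0, 0, 0, -0.1, 1], [0, 0, 0, 0, 0, 0, 1]]]}}

```text
t: 7.35
tcp_pos: [0.456, -0.1979, 0.0572]
eef_rot: [180.0, 0.0, -131.9]
wrist_force: [-0.6, 0.0, 0.2]
gripper_width: 0.116
grasp_force: 45.0
```

>>> {"method": "arm_command", "body": {"moves": [[[0, 0, 0, 0, 0, -0.1, 1], [0, 0, 0, 0, 0, 0, 1]]]}}

```text
t: 7.55
tcp_pos: [0.4559, -0.1979, 0.0562]
eef_rot: [180.0, -0.0, -131.9]
wrist_force: [-1.1, -0.2, -0.6]
gripper_width: 0.115
grasp_force: 45.0
```

The tip is about 4 mm below the mouth with no upward force, so it is in the hole. Continuing down to find the wood.

>>> {"method": "arm_command", "body": {"moves": [[[0, 0, 0, 0, 0, -0.15, 1], [0, 0, 0, 0, 0, -0.15, 1], [0, 0, 0, 0, 0, 0, 1]]]}}

```text
t: 7.85
tcp_pos: [0.4558, -0.1978, 0.0531]
eef_rot: [180.0, -0.0, -131.9]
wrist_force: [0.4, 0.8, -0.6]
gripper_width: 0.12
grasp_force: 45.0
```

>>> {"method": "arm_command", "body": {"moves": [[[0, 0, 0, 0, 0, -0.15, 1], [0, 0, 0, 0, 0, -0.15, 1], [0, 0, 0, 0, 0, 0, 1]]]}}

```text
t: 8.15
tcp_pos: [0.4559, -0.1978, 0.0501]
eef_rot: [180.0, -0.0, -131.9]
wrist_force: [-1.1, -0.1, -1.0]
gripper_width: 0.117
grasp_force: 45.0
```

>>> {"method": "arm_command", "body": {"moves": [[[0, 0, 0, 0, 0, -0.1, 1], [0, 0, 0, 0, 0, 0, 1]]]}}

```text
t: 8.35
tcp_pos: [0.4559, -0.1979, 0.0492]
eef_rot: [180.0, -0.0, -131.9]
wrist_force: [-0.4, 0.6, -0.5]
gripper_width: 0.116
grasp_force: 45.0
```

>>> {"method": "arm_command", "body": {"moves": [[[0, 0, 0, 0, 0, -0.1, 1], [0, 0, 0, 0, 0, 0, 1]]]}}

```text
t: 8.55
tcp_pos: [0.456, -0.1979, 0.0482]
eef_rot: [180.0, 0.0, -131.9]
wrist_force: [-0.7, -1.1, -1.1]
gripper_width: 0.118
grasp_force: 45.0
```

>>> {"method": "arm_command", "body": {"moves": [[[0, 0, 0, 0, 0, -0.08, 1], [0, 0, 0, 0, 0, 0, 1]]]}}

```text
t: 8.75
tcp_pos: [0.4559, -0.1979, 0.0474]
eef_rot: [180.0, -0.0, -131.9]
wrist_force: [-0.5, 0.4, 0.1]
gripper_width: 0.117
grasp_force: 45.0
```

>>> {"method": "arm_command", "body": {"moves": [[[0, 0, 0, 0, 0, -0.08, 1], [0, 0, 0, 0, 0, 0, 1]]]}}

```text
t: 8.95
tcp_pos: [0.456, -0.1979, 0.0466]
eef_rot: [180.0, 0.0, -131.9]
wrist_force: [0.3, 0.2, -0.9]
gripper_width: 0.113
grasp_force: 45.0
```

>>> {"method": "arm_command", "body": {"moves": [[[0, 0, 0, 0, 0, -0.08, 1], [0, 0, 0, 0, 0, 0, 1]]]}}

```text
t: 9.15
tcp_pos: [0.456, -0.1979, 0.0459]
eef_rot: [180.0, 0.0, -131.9]
wrist_force: [0.7, 0.3, -0.9]
gripper_width: 0.119
grasp_force: 45.0
```

>>> {"method": "arm_command", "body": {"moves": [[[0, 0, 0, 0, 0, -0.08, 1], [0, 0, 0, 0, 0, 0, 1]]]}}

```text
t: 9.35
tcp_pos: [0.4561, -0.198, 0.0452]
eef_rot: [-180.0, 0.0, -131.9]
wrist_force: [0.7, 0.7, 2.0]
gripper_width: 0.114
grasp_force: 45.0
```

>>> {"method": "arm_command", "body": {"moves": [[[0, 0, 0, 0, 0, -0.05, 1], [0, 0, 0, 0, 0, 0, 1]]]}}

```text
t: 9.55
tcp_pos: [0.4561, -0.198, 0.0449]
eef_rot: [-180.0, 0.0, -131.9]
wrist_force: [-0.6, 0.6, 3.4]
gripper_width: 0.118
grasp_force: 45.0
```

>>> {"method": "arm_command", "body": {"moves": [[[0, 0, 0, 0, 0, -0.05, 1], [0, 0, 0, 0, 0, 0, 1]]]}}

```text
t: 9.75
tcp_pos: [0.4562, -0.198, 0.0445]
eef_rot: [-180.0, 0.0, -131.9]
wrist_force: [-1.3, 0.0, 5.5]
gripper_width: 0.117
grasp_force: 45.0
```

In contact with the wood, at about 4 N per commanded mm. Building up to about 17 N.

>>> {"method": "arm_command", "body": {"moves": [[[0, 0, 0, 0, 0, -0.1, 1], [0, 0, 0, 0, 0, -0.1, 1], [0, 0, 0, 0, 0, 0, 1]]], "squeeze": 58}}

```text
t: 10.05
tcp_pos: [0.4563, -0.1981, 0.0432]
eef_rot: [-179.9, 0.0, -131.9]
wrist_force: [-2.7, 1.8, 12.4]
gripper_width: 0.113
grasp_force: 58.0
```

>>> {"method": "arm_command", "body": {"moves": [[[0, 0, 0, 0, 0, 0, 1], [0, 0, 0, 0, 0, 0, 1]]]}}

```text
t: 10.25
tcp_pos: [0.4563, -0.1981, 0.0432]
eef_rot: [-179.9, 0.0, -131.9]
wrist_force: [-2.4, 2.0, 12.4]
gripper_width: 0.115
grasp_force: 58.0
```

>>> {"method": "arm_command", "body": {"moves": [[[0, 0, 0, 0, 0, -0.08, 1], [0, 0, 0, 0, 0, -0.06, 1], [0, 0, 0, 0, 0, 0, 1], [0, 0, -0.08, 0, 0, 0, 1], [0, 0, -0.08, 0, 0, 0, 1], [0, 0, -0.08, 0, 0, 0, 1]]]}}

```text
t: 10.85
tcp_pos: [0.4566, -0.1982, 0.0424]
eef_rot: [-179.9, 0.0, -145.8]
wrist_force: [-2.9, 2.4, 17.0]
gripper_width: 0.117
grasp_force: 58.0
```

```bash
python3 -c "
from h import *
o=observe();print(o['tcp_pos'],o['eef_rot'],o['wrist_force'],o['moment'],o['q'][5])"
```

```text
[ 0.45656596 -0.19824515  0.04235505] [-1.79897273e+02  4.61948841e-02 -1.45791623e+02] [-2.92955004  2.37315791 16.96165847] [0.47902646 0.78735368 0.00298453] -156.5107846761501
```

17 N while turning. Continuing the clockwise turn with a small feed.

>>> {"method": "arm_command", "body": {"moves": [[[0, 0, -0.1, 0, 0, -0.004, 1], [0, 0, -0.1, 0, 0, -0.004, 1], [0, 0, -0.1, 0, 0, -0.004, 1], [0, 0, -0.1, 0, 0, -0.004, 1], [0, 0, -0.1, 0, 0, -0.004, 1], [0, 0, -0.1, 0, 0, -0.004, 1], [0, 0, -0.1, 0, 0, -0.004, 1], [0, 0, -0.1, 0, 0, -0.004, 1]]]}}

```text
t: 11.65
tcp_pos: [0.4569, -0.1986, 0.0422]
eef_rot: [-179.9, 0.2, 168.3]
wrist_force: [-3.1, 0.8, 16.6]
gripper_width: 0.115
grasp_force: 58.0
```

```bash
python3 -c "
from h import *
o=observe();print(o['tcp_pos'],o['eef_rot'],o['wrist_force'],o['moment'],o['q'][5])"
```

```text
[ 0.45690384 -0.19859625  0.04216514] [-1.79932242e+02  1.57990962e-01  1.68329022e+02] [-3.1316195   0.8426843  16.56430111] [0.22334156 0.64599225 0.05064798] -110.63059292073486
```

>>> {"method": "arm_command", "body": {"moves": [[[0, 0, -0.1, -0.02, 0, -0.008, 1], [0, 0, -0.1, -0.02, 0, -0.008, 1], [0, 0, -0.1, 0, 0, -0.005, 1], [0, 0, -0.1, 0, 0, -0.005, 1], [0, 0, -0.1, 0, 0, -0.005, 1], [0, 0, -0.1, 0, 0, -0.005, 1], [0, 0, -0.1, 0, 0, -0.005, 1], [0, 0, -0.1, 0, 0, -0.005, 1]]]}}

```text
t: 12.45
tcp_pos: [0.4568, -0.199, 0.0419]
eef_rot: [179.9, 0.2, 122.5]
wrist_force: [-2.8, -0.8, 16.9]
gripper_width: 0.117
grasp_force: 58.0
```

```bash
python3 -c "
from h import *
o=observe();print(o['tcp_pos'],o['eef_rot'],o['wrist_force'],o['moment'],o['q'][5])"
```

```text
[ 0.45682435 -0.19900937  0.04188555] [179.9189052    0.22432388 122.49144945] [-2.77705174 -0.80116465 16.85696868] [-0.07831354  0.61681981  0.02978489] -64.81644887299666
```

>>> {"method": "arm_command", "body": {"moves": [[[0, 0, -0.1, 0, 0, -0.006, 1], [0, 0, -0.1, 0, 0, -0.006, 1], [0, 0, -0.1, 0, 0, -0.006, 1], [0, 0, -0.1, 0, 0, -0.005, 1], [0, 0, -0.1, 0, 0, -0.005, 1], [0, 0, -0.1, 0, 0, -0.005, 1], [0, 0, -0.1, 0, 0, -0.005, 1], [0, 0, -0.1, 0, 0, -0.005, 1]]]}}

```text
t: 13.25
tcp_pos: [0.4566, -0.1992, 0.0415]
eef_rot: [179.8, 0.1, 76.7]
wrist_force: [-4.4, -0.9, 17.4]
gripper_width: 0.116
grasp_force: 58.0
```

```bash
python3 -c "
from h import *
o=observe();print(o['tcp_pos'],o['eef_rot'],o['wrist_force'],o['moment'],o['q'][5])"
```

```text
[ 0.45657274 -0.19921782  0.04149073] [1.79803620e+02 1.25048175e-01 7.66662647e+01] [-4.44964703 -0.9330253  17.37803148] [-0.27952961  0.93415608 -0.00857975] -18.976870823208507
```

>>> {"method": "arm_command", "body": {"moves": [[[0, 0, -0.1, -0.02, 0, -0.005, 1], [0, 0, -0.1, -0.02, 0, -0.005, 1], [0, 0, -0.1, -0.02, 0, -0.005, 1], [0, 0, -0.1, 0, 0, -0.005, 1], [0, 0, -0.1, 0, 0, -0.005, 1], [0, 0, -0.1, 0, 0, -0.005, 1], [0, 0, -0.1, 0, 0, -0.005, 1], [0, 0, -0.1, 0, 0, -0.005, 1]]]}}

```text
t: 14.05
tcp_pos: [0.456, -0.1992, 0.0411]
eef_rot: [179.8, -0.1, 30.8]
wrist_force: [-4.2, -0.7, 18.1]
gripper_width: 0.116
grasp_force: 58.0
```

>>> {"method": "arm_command", "body": {"moves": [[[0, 0, -0.1, 0, 0, -0.004, 1], [0, 0, -0.1, 0, 0, -0.004, 1], [0, 0, -0.1, 0, 0, -0.004, 1], [0, 0, -0.1, 0, 0, -0.004, 1], [0, 0, -0.1, 0, 0, -0.004, 1], [0, 0, -0.1, 0, 0, -0.004, 1], [0, 0, -0.1, 0, 0, -0.004, 1], [0, 0, -0.1, 0, 0, -0.004, 1]]]}}

```text
t: 14.85
tcp_pos: [0.4558, -0.1989, 0.0408]
eef_rot: [179.9, -0.2, -15.0]
wrist_force: [-4.4, -0.4, 18.5]
gripper_width: 0.114
grasp_force: 58.0
```

```bash
python3 -c "
from h import *
o=observe();print(o['tcp_pos'],o['eef_rot'],o['wrist_force'],o['moment'],o['q'][5])"
```

```text
[ 0.45576307 -0.19889936  0.04077876] [ 1.79900355e+02 -1.59776517e-01 -1.50108103e+01] [-4.41037464 -0.42847958 18.46555306] [0.09099357 1.06376106 0.03617834] 72.67087079848382
```

243° turned at a steady 17–18 N, and it has sunk as expected for cutting. Going on for margin.

>>> {"method": "arm_command", "body": {"moves": [[[0, 0, -0.1, -0.02, 0, -0.003, 1], [0, 0, -0.1, -0.02, 0, -0.003, 1], [0, 0, -0.1, -0.02, 0, -0.003, 1], [0, 0, -0.1, 0, 0, -0.003, 1], [0, 0, -0.1, 0, 0, -0.003, 1], [0, 0, -0.1, 0, 0, -0.003, 1], [0, 0, -0.1, 0, 0, -0.003, 1], [0, 0, -0.1, 0, 0, -0.003, 1]]]}}

```text
t: 15.65
tcp_pos: [0.4556, -0.1986, 0.0406]
eef_rot: [-179.9, -0.2, -60.9]
wrist_force: [-3.4, 1.5, 18.9]
gripper_width: 0.117
grasp_force: 58.0
```

>>> {"method": "arm_command", "body": {"moves": [[[0, 0, -0.1, 0, 0, -0.003, 1], [0, 0, -0.1, 0, 0, -0.003, 1], [0, 0, -0.1, 0, 0, -0.003, 1], [0, 0, -0.1, 0, 0, -0.003, 1], [0, 0, -0.1, 0, 0, -0.003, 1], [0, 0, -0.1, 0, 0, -0.003, 1], [0, 0, -0.1, 0, 0, -0.003, 1], [0, 0, -0.1, 0, 0, -0.003, 1]]]}}

```text
t: 16.45
tcp_pos: [0.4558, -0.1984, 0.0404]
eef_rot: [-179.8, -0.0, -106.7]
wrist_force: [-2.0, 2.9, 19.2]
gripper_width: 0.116
grasp_force: 58.0
```

```bash
python3 -c "
from h import *
o=observe();print(o['tcp_pos'],o['eef_rot'],o['wrist_force'],o['moment'],o['q'][5])"
```

```text
[ 0.45583841 -0.19837068  0.04036165] [-1.79780857e+02 -2.89034458e-02 -1.06707593e+02] [-2.04792361  2.94865748 19.21742665] [0.80448269 0.43892012 0.02489725] 164.30007231167383
```

335° turned. The feed minus the elastic share gives about 1.9 mm of sinking, so roughly 0.9 turn was cut. Unloading gently, then opening.

>>> {"method": "arm_command", "body": {"moves": [[[0, 0, 0, 0, 0, 0, 1], [0, 0, 0, 0, 0, 0.1, 1], [0, 0, 0, 0, 0, 0.1, 1], [0, 0, 0, 0, 0, 0.1, 1], [0, 0, 0, 0, 0, 0.05, 1], [0, 0, 0, 0, 0, 0, 1], [0, 0, 0, 0, 0, 0, 1]]]}}

```text
t: 17.15
tcp_pos: [0.4555, -0.1982, 0.0425]
eef_rot: [-179.9, -0.0, -106.5]
wrist_force: [1.2, 1.3, 5.7]
gripper_width: 0.117
grasp_force: 58.0
```

At the same force (5.6 N) the tool is now 2.0 mm lower than before turning, which confirms about 0.9 of a turn of thread. Releasing.

>>> {"method": "arm_command", "body": {"moves": [[[0, 0, 0, 0, 0, 0.1, 1], [0, 0, 0, 0, 0, 0, 1], [0, 0, 0, 0, 0, 0, 0.6], [0, 0, 0, 0, 0, 0, 0.6], [0, 0, 0, 0, 0, 0, 0.6], [0, 0, 0, 0, 0, 0, 0.6], [0, 0, 0, 0, 0, 0, 0.6]]]}}

```text
t: 17.85
tcp_pos: [0.4542, -0.1979, 0.0426]
eef_rot: [180.0, 0.0, -106.5]
wrist_force: [-0.9, -0.3, -0.9]
gripper_width: 0.393
grasp_force: 0.0
```

>>> {"method": "arm_command", "body": {"moves": [[[0, 0, 0, 0, 0, 1, 0.6], [0, 0, 0, 0, 0, 2, 0.6], [0, 0, 0, 0, 0, 4, 0.6], [0, 0, 0, 0, 0, 4, 0.6], [0, 0, 0, 0, 0, 4, 0.6], [0, 0, 0, -3, 3, 2, 0.6], [0, 0, 0, 0, 0, 0, 0.6], [0, 0, 0, 0, 0, 0, 0.6]]]}}

```text
t: 18.65
tcp_pos: [0.4244, -0.1678, 0.214]
eef_rot: [-179.9, -0.0, -106.4]
wrist_force: [0.3, -0.7, -0.4]
gripper_width: 0.401
grasp_force: 0.0
```

Run:
```python
from h import *
s=snap('scene'); o=observe(); print(o['t'],o['tcp_pos'],o['gripper_width'],o['wrist_force'])
cv2.imwrite('pics/c7.png',np.hstack([cv2.resize(s['pixels'][110:190,240:320],(400,400)),cv2.resize(s['pixels'][165:255,345:435],(400,400))])[:,:,::-1])
m=mask(s,(5,130,90),(18,255,255),(260,120,300,165)); C=cloud(s)[m>0]; print(m.sum()/255,cen(m),np.median(C,0),np.sort(C[:,2])[-5:])
```

```text
18.7 [ 0.42449975 -0.16799687  0.21316084] 0.40283664094184524 [-0.36569337 -0.17646868  0.41892137]
91.0 [278.69230769 148.43956044] [ 0.46062419 -0.19666085  0.08915001] [0.09850077 0.09904123 0.09986651 0.10186193 0.10269333]
```

View pics/c7.png

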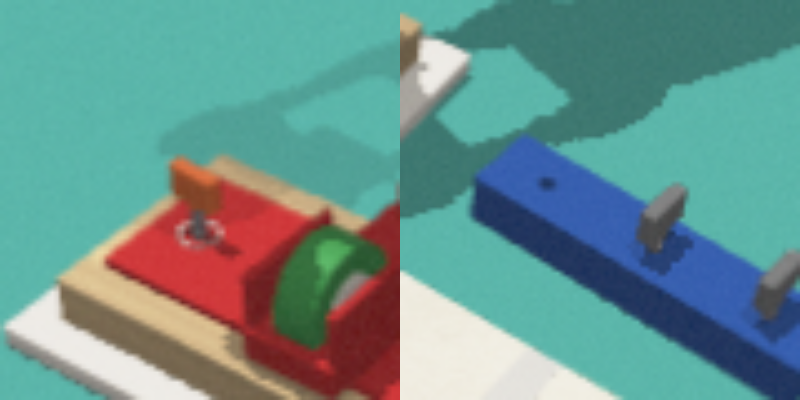

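The screw stands upright in the ringed hole with its head top at z≈.099, as expected, and the grey screws are untouched. Handing in.

```bash
python3 -c "
from h import *
print(job_done())"
```

```text
the job is handed in; nothing more can be done
None
```

The orange screw is standing upright in the ringed hole with about 0.9 turn of thread cut, estimated from 335° turned and 2.0 mm sunk. The highest push I read was about 19 N, the grey screws were left in place, and the job is handed in at about 19 s.

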